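# Find the full jar in the medicine kit and hold it up

### The arm

A 6-joint arm with a two-finger parallel gripper is mounted at the origin on a cart in front of the work surface, level with it; the furniture and walls round the work are solid. World frame = base frame: x ahead of the robot, y to its left, z up, the work surface at z = 0. Lengths are in m, angles in rad, forces in N, time in s.
With the tool pointing down it reaches from about 0.425 to 0.95 m from the base axis. Payload 14.7 kg.
Tool frame: the origin (TCP) lies where the fingers leave the gripper's body, on its centre line; the fingertips stand 73 mm ahead of it and the grasp point (between the pads) lies 54 mm ahead of it; z points along the fingers, y is the line along which they close (so a half turn about z gives the same grasp; the last joint's range is limited). The gripper opens to 85 mm and grips with 20 to 120 N. Pads are 22 mm wide; open, the fingers measure 114 mm over their backs; the gripper's body (76 mm by 85 mm) begins 54 mm behind the grasp point. The pads swing forward as they close: fully open they stand 13 mm farther back than shut.
Start: joints at [1.101, 0.48, 1.596, -0, 1.065, -0.047], TCP at [0.267, 0.593, 0.304] pointing down, gripper open.
Joint ranges: [-2.75, 2.75], [-0.82, 2.05], [0.23, 2.67], [-1.56, 4.7], [0.09, 2.69], [-2.92, 2.92]. Speed limits (rad/s): [1.89, 1.89, 2.39, 3.01, 3.01, 3.01].

### API

Orientations are given as a rotation vector (axis times angle).
In Python, from station import bot gives the robot as it stands.
- The arm moves only by the tool jog_arm, never from a script. Its argument "commands" is a list that holds one entry, the list of rows, each a list of 7 numbers: the opening, from 0 (shut) to 1 (fully open), then the shift along the tool's x, y, z in a scale on which 1.0 is 0.75 m, then the turn, a rotation vector about the tool's x, y, z in parts of the range, where 1.0 means 45 degrees. In form: [[[gripper, dx, dy, dz, rx, ry, rz], ...]]. A call has 1 to 10 rows; each row is the pose to reach, as a shift and turn from the pose commanded when the call began, along the tool's axes at that moment; what a row does not reach only later rows make up. A row lasts 1/8 s, in which the tool goes at most 62.5 mm and 10.7 degrees, less where a joint would pass 70% of its speed; a pose out of reach is approached as far as the arm can. Shift and turn numbers lie between -1 and 1, and a call with a number outside is refused. A call with a gripper value outside its range is refused whole. The fingers move at their own pace and stop on an object; the grip force is fixed at half the most. Time passes only in rows, so rows that repeat a pose let the fingers close. It gives the time, the measured TCP pose, the force, the opening and the grip force at its end, in the units of the state.
- bot.observe(): the state, without advancing time (a new reading comes with each control period).
- bot.camera(name): name is "scene" or "top"; returns a dict with "pixels" (400x640x3 uint8, blue, green, red), "intrinsics" (3x3 intrinsics, pixels), "cam_to_world" (4x4, takes a point from camera to world coordinates). Camera axes: x right, y down, z forward; pixel columns grow to the right and rows downward; lengths in m; the calibration is good to about 2 mm. A picture is of the moment at which its call begins. There is no depth.
- bot.job_done(): hands the job in; it is judged then, once.
The state is a dict: "clock": time; "joint_pos": joint angles; "joint_velocities": joint speeds; "joint_torque": joint torques, N m; "tcp_pos": TCP position; "orientation": TCP orientation; "ft_force": force on the tool from outside, world axes, zero at the start; "wrist_torque": the same for the moment, N m; "width": finger opening in m; "grip_force": force on a finger pad.
Only numpy, scipy, OpenCV 4.12 (cv2) and the standard library are available. Lean on these libraries where they do the work, as an engineer would, in place of code of your own. Each camera call takes 0.05 s, during which the arm holds its last target. There are 200 camera calls.

### The job

Swing the latch lever of the white medicine kit sideways until it is free and open the lid right back. One of the two jars inside is full, the other nearly empty: lift the blue-capped jar clear of the kit's floor to feel its weight and stand it back in the kit, then lift the orange-capped jar in the same way. Finish while holding the heavier jar upright and still, its base at least 15 cm above the worktop, with the lighter one standing in the kit and the lid open; never tip a jar over, and leave the things round the kit alone.

Things in the scene. Friction and masses are not known exactly. Their poses are not given: they have to be found in the camera images.
- kit: white medicine kit, fixed, 140 x 210 mm, 101 mm high shut. Origin: centre of underside; x to its hinge side (away from the robot), y to the left, z up. Base: open tray 40 mm high, walls and floor 5 mm; a divider along x, 4 mm thick, top 25 mm above the worktop, parts a left (+y) from a right (-y) cell, each 130 x 98 mm; one jar stands in each, its axis about 51 mm from the divider
- kit_lid (a joint): lid angle: 0 shut, 1.75 fully open (leaning back, about 180 mm high); open counts from 1.3. A shell 60 mm deep over the whole kit, 0.25 kg, green cross on top, hinged on the base's far upper edge. Let go below about 1 rad it falls shut, past about 1.25 rad it falls open by itself and stays. The closed latch blocks it
- lid_hinge (a point): middle of the lid's hinge axis (the axis is the kit's y), 41 mm above the worktop, 70 mm behind the kit's centre
- pull_tab (a point): grip point of the green pull tab in the middle of the lid's front; moves with the lid. Tab 30 mm wide (kit's y), 12 mm thick, stands out 36 mm; the point is 20 mm out from the face, 160 mm in front of the hinge axis, 40 mm above it (81 mm above the worktop, shut). Pinched from above across its width it turns between the fingers as the lid swings up
- kit_latch (a joint): latch lever angle: 0 upright and closed, grows as its top swings to the kit's -y (robot's right), 1.5 at its stop (lying to the right). Starts at 0 to 0.12. Clears the lid from about 0.5; counts as free above 0.8. Light friction (about 1 N at the peg), stays where it is left
- latch_pivot (a point): pivot of the latch lever: 83 mm in front of the kit's centre, 88 mm to its -y side, 22 mm above the worktop; the axis is the kit's x. The lever is a steel bar 14 mm wide
- latch_peg (a point): middle of the red thumb peg near the lever's top: a pin of 10 mm diameter and 28 mm length that points forward (the kit's -x); its axis lies 43 mm from the pivot, so 65 mm above the worktop when closed. The middle is 29 mm in front of the kit's front face
- blue_jar: closed white jar, ribbed blue screw cap, 60 mm diameter, 88 mm high. Cap 54 mm diameter, 66 to 88 mm above the base; grasp it there. Origin: centre of its base, z up. Starts in either cell, on the floor 5 mm above the worktop. Weighs about 0.29 kg (full) or 0.11 kg (nearly empty), the other jar the other of these; differs from start to start, shows only in the weight
- orange_jar: the same jar with an orange cap; same sizes and origin
- calculator: bystander: pocket calculator 112 x 68 x 15 mm, lying to the right; leave alone
- bottle_small: bystander: small white bottle 34 mm diameter, 60 mm high, at the back; leave alone
- measure_cup: bystander: clear measuring cup 50 mm diameter, 46 mm high, to the right of the kit; leave alone
- label_roll: bystander: white label roll 64 mm diameter, 40 mm high, to the right in front; leave alone
- ink_pad: bystander: dark blue ink pad 52 x 68 x 17 mm, left in front of the kit; leave alone

How it is judged:
By the outcome, as a careful person would: the job done as asked, in the order asked, and still so for the second after the job is handed in, while the arm keeps its last pose, push and grip.
It also fails if it takes over 67 s, if anything falls off the work surface, if the arm or the gripper's body presses on something with over 40 N, if the wrist force passes 120 N, or if a joint passes its speed limit or range.

## Working session

There is one attempt and no reset: what is moved stays moved. The work goes in short steps, Python scripts to look and compute and a tool call to move; the robot and the scene stay as the last step left them, time stands still between calls to the robot, and variables do not carry over. Pictures are saved under pics/ and viewed, at most 10 in all, crops included, and the job is handed in when it is done.

Besides the shell and the picture viewer there is one more tool, called after "Request:" as name(argument=value, ...), one argument or row to a line, values as JSON. jog_arm: Moves the arm, as the interface text tells. Its arguments: {"type":"object","properties":{"commands":{"type":"array"}},"required":["commands"]}

```bash
mkdir -p pics; ls
python3 - <<'E'
from station import bot
import cv2,numpy as np
s=bot.observe()
for k in s: print(k,np.round(s[k],3))
for n in("scene","top"):
    c=bot.camera(n); cv2.imwrite(f"pics/{n}0.png",c["pixels"]); print(n,np.round(c["intrinsics"],1).tolist(),np.round(c["cam_to_world"],3).tolist())
E
```

```text
pics
clock 0.0
joint_pos [ 1.101  0.481  1.597 -0.     1.065 -0.047]
joint_velocities [ 0.001 -0.001  0.001  0.002 -0.002 -0.001]
joint_torque [-1.0000e-03 -9.5066e+01 -4.3019e+01 -0.0000e+00  1.2000e-02 -0.0000e+00]
tcp_pos [0.267 0.592 0.303]
orientation [-6.590e-01 -3.071e+00  2.000e-03]
ft_force [-0.113 -0.468 -0.328]
wrist_torque [-0.058 -0.038  0.032]
grip_force 0.0
width 0.085
scene [[462.5, 0.0, 322.4], [0.0, 462.5, 204.8], [0.0, 0.0, 1.0]] [[0.874, -0.416, 0.251, 0.231], [-0.485, -0.762, 0.429, -0.59], [0.013, -0.496, -0.868, 1.224], [0.0, 0.0, 0.0, 1.0]]
top [[410.2, 0.0, 319.1], [0.0, 410.2, 196.9], [0.0, 0.0, 1.0]] [[0.001, -0.999, 0.049, 0.495], [-1.0, -0.002, -0.017, -0.031], [0.018, -0.049, -0.999, 1.114], [0.0, 0.0, 0.0, 1.0]]
```

View pics/scene0.png

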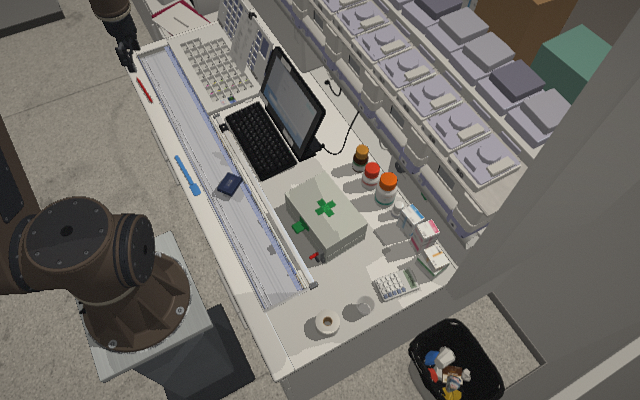

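View pics/top0.png

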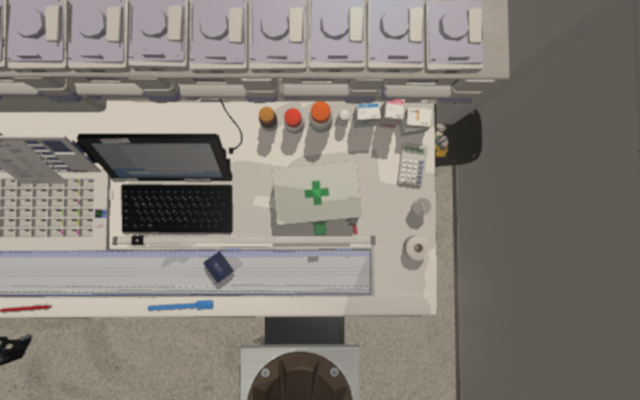

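The top view shows the kit centred near (317,192), with the green tab at (320,228) and the red peg at (354,228). In the scene view the cross is at (325,208), the tab at (299,226) and the peg at (314,257). Next I measure by colour and lid outline.

```bash
cat > h.py <<'E'
import cv2,numpy as np
from station import bot
from scipy.spatial.transform import Rotation as R
def ray(c,p):
    M=np.array(c["cam_to_world"]);d=np.linalg.inv(np.array(c["intrinsics"]))@[p[0],p[1],1.];return M[:3,3],M[:3,:3]@d
def plane(c,p,z):
    o,d=ray(c,p);return o+d*(z-o[2])/d[2]
def tri(c1,p1,c2,p2):
    A=[];b=[]
    for c,p in((c1,p1),(c2,p2)):
        o,d=ray(c,p);d/=np.linalg.norm(d);P=np.eye(3)-np.outer(d,d);A.append(P);b.append(P@o)
    x,r,_,_=np.linalg.lstsq(np.vstack(A),np.hstack(b),rcond=None);return x,np.sqrt(r)
def proj(c,X):
    M=np.linalg.inv(np.array(c["cam_to_world"]));q=np.array(c["intrinsics"])@(M[:3,:3]@X+M[:3,3]);return q[:2]/q[2]
def blobs(c,hues,box,smin=90,vmin=40,amin=8):
    h=cv2.cvtColor(c["pixels"],cv2.COLOR_BGR2HSV);m=np.zeros(h.shape[:2],np.uint8)
    for a,b in hues: m|=cv2.inRange(h,(a,smin,vmin),(b,255,255))
    k=np.zeros_like(m);k[box[1]:box[3],box[0]:box[2]]=255;m&=k
    n,l,s,ce=cv2.connectedComponentsWithStats(m)
    return [(s[i,4],ce[i].round(1).tolist(),s[i,:4].tolist()) for i in range(1,n) if s[i,4]>=amin]
E
python3 - <<'E'
from h import *
t=bot.camera("top");s=bot.camera("scene")
G=[(45,85)];Rd=[(0,8),(172,180)]
for n,c,b in(("t",t,(265,150,372,240)),("s",s,(270,170,372,270))):
    print(n,"G",blobs(c,G,b),"R",blobs(c,Rd,b,120))
print(proj(t,np.array([.45,-.01,.0])))
# lid top outline in top view
g=cv2.cvtColor(t["pixels"],cv2.COLOR_BGR2HSV)
print(g[150:245:4,295].tolist()); print(g[200,262:372:4].tolist())
im=cv2.resize(t["pixels"][145:250,255:380],None,fx=6,fy=5.7,interpolation=cv2.INTER_CUBIC);cv2.imwrite("pics/c1.png",im[:600,:800])
E
```

```text
t G [(np.int32(233), [316.4, 192.4], [306, 182, 22, 22]), (np.int32(84), [319.6, 228.8], [315, 224, 10, 10])] R [(np.int32(16), [354.5, 229.0], [354, 225, 2, 9])]
s G [(np.int32(202), [325.1, 207.4], [315, 199, 21, 18]), (np.int32(145), [299.7, 225.8], [292, 217, 17, 17])] R [(np.int32(55), [368.2, 173.5], [365, 170, 7, 9]), (np.int32(35), [313.5, 255.3], [309, 252, 10, 7])]
[304.20902667 233.81683824]
[[18, 29, 158], [19, 27, 205], [19, 28, 203], [18, 28, 183], [23, 28, 183], [23, 29, 186], [26, 27, 186], [23, 30, 185], [24, 28, 185], [24, 26, 185], [25, 26, 167], [23, 28, 166], [25, 26, 165], [23, 28, 165], [26, 26, 164], [25, 28, 165], [25, 26, 164], [26, 25, 163], [24, 25, 154], [20, 26, 117], [18, 26, 118], [16, 24, 116], [18, 24, 189], [19, 24, 171]]
[[19, 27, 205], [20, 26, 205], [20, 27, 144], [20, 27, 141], [25, 26, 165], [26, 25, 164], [26, 26, 165], [23, 28, 166], [25, 28, 166], [26, 26, 164], [23, 28, 166], [25, 26, 165], [25, 26, 166], [60, 83, 120], [64, 119, 114], [27, 27, 169], [25, 27, 177], [25, 28, 174], [24, 28, 174], [25, 26, 170], [25, 26, 170], [25, 26, 166], [25, 26, 165], [25, 28, 165], [25, 26, 164], [18, 28, 184], [19, 29, 183], [18, 28, 183]]
```

View pics/c1.png

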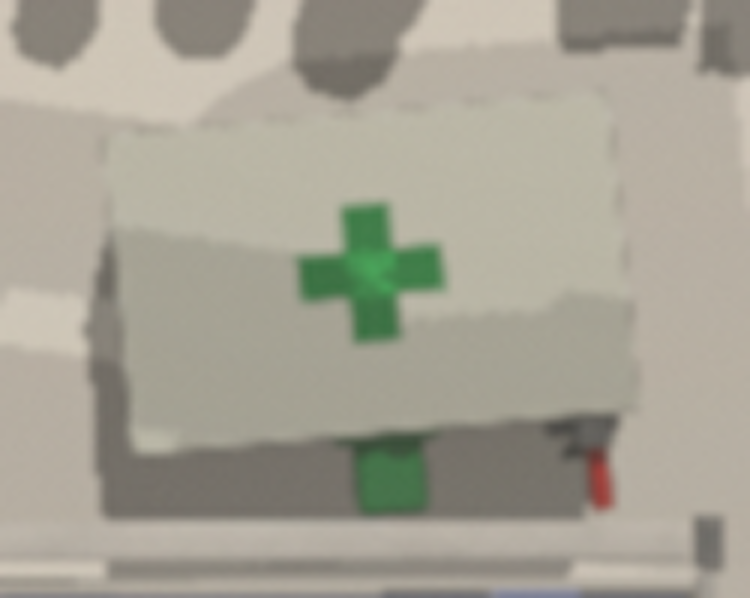

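Run:
```python
from h import *
t=bot.camera("top");s=bot.camera("scene")
P=[plane(t,p,.101) for p in((273,168.3),(355.8,161.1),(360.8,216.9),(277.5,224.5))]
TL,TR,BR,BL=P
print(np.round(P,3)); print([round(np.linalg.norm(a-b),4) for a,b in((TL,TR),(TR,BR),(BR,BL),(BL,TL))])
cr,r=tri(t,(316.4,192.4),s,(325.1,207.4));print("cross",cr,r,plane(t,(316.4,192.4),.101))
tb,r=tri(t,(319.6,228.8),s,(299.7,225.8));print("tab",tb,r, plane(t,(319.6,228.8),.087))
pg,r=tri(t,(354.5,229),s,(313.5,255.3));print("peg",pg,r, plane(t,(354.5,229),.068))
ly=(TL-TR)+(BL-BR);yaw=np.arctan2(-ly[0],ly[1]);lx=(TL-BL)+(TR-BR);print("yaw",yaw,np.arctan2(lx[1],lx[0]))
c=sum(P)/4;print("c",c)
def K(x,y,z,c=c,yaw=yaw): return np.array([c[0]+x*np.cos(yaw)-y*np.sin(yaw),c[1]+x*np.sin(yaw)+y*np.cos(yaw),z])
for n,q in(("tab",(-.09,0,.081)),("peg",(-.099,-.088,.065)),("pivot",(-.083,-.088,.022)),("hinge",(.07,0,.041))):
    X=K(*q);print(n,X.round(3),proj(t,X).round(1),proj(s,X).round(1))
im=cv2.resize(s["pixels"][170:310,260:420],None,fx=4.2,fy=4.2,interpolation=cv2.INTER_CUBIC);cv2.imwrite("pics/c2.png",im)
```

```text
[[ 0.616  0.066  0.101]
 [ 0.634 -0.14   0.101]
 [ 0.496 -0.152  0.101]
 [ 0.477  0.054  0.101]]
[np.float64(0.2063), np.float64(0.1391), np.float64(0.2062), np.float64(0.1394)]
cross [ 0.55805755 -0.04251849  0.09552329] [0.00241512] [ 0.55617345 -0.04173907  0.101     ]
tab [ 0.46958103 -0.05193914  0.08156629] [0.00589463] [ 0.46599142 -0.04999956  0.087     ]
peg [ 0.46682049 -0.14101996  0.06041033] [0.00320095] [ 0.46499446 -0.13925508  0.068     ]
yaw 0.09102785529134967 0.08575549845158431
c [ 0.55568049 -0.04287647  0.101     ]
tab [ 0.466 -0.051  0.081] [320.  228.7] [296.9 226.2]
peg [ 0.465 -0.14   0.065] [354.5 228.9] [311.8 254.5]
pivot [ 0.481 -0.138  0.022] [352.2 222.5] [316.7 257.7]
hinge [ 0.625 -0.037  0.041] [314.2 167.5] [343.1 205.4]
```

View pics/c2.png

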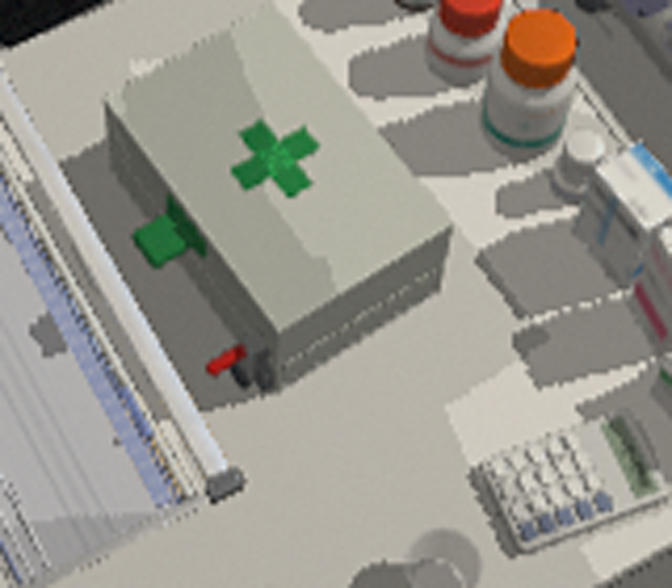

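The crops confirm the layout: the peg is at (354.5,229) top and the tab at (320,228), both within 2–3 px of the model projections. So kit centre ≈ (0.556, -0.042), yaw ≈ 0.088. A low rail lies in front at x≈0.43.

```bash
cat >> h.py <<'E'
C=np.array([.5562,-.0425]);YAW=.0885
def K(x,y,z):
    c,s=np.cos(YAW),np.sin(YAW);return np.array([C[0]+x*c-y*s,C[1]+x*s+y*c,z])
def to(*targets):
    "shift/turn from the measured pose for the TCP at each world target, tool down, y along the kit's y"
    st=bot.observe();R0=R.from_rotvec(st["orientation"]);p=np.array(st["tcp_pos"])
    best=min((R.from_euler("z",YAW+k*np.pi)*R.from_euler("x",np.pi) for k in(0,1)),key=lambda q:(R0.inv()*q).magnitude())
    print("tcp",p.round(4),"clock",round(st["clock"],2),"F",np.round(st["ft_force"],1),"w",round(st["width"],4))
    for X in targets: print(np.round(X,3),"->",R0.inv().apply(X-p).round(4),(R0.inv()*best).as_rotvec().round(4))
    return best
E
python3 - <<'E'
from h import *
to(np.array([.42,.25,.33]),K(-.102,-.043,.22),K(-.102,-.043,.115))
E
```

```text
tcp [0.2666 0.5927 0.3037] clock 0.3 F [-0.   0.  -1.3] w 0.0852
[0.42 0.25 0.33] -> [-0.2805 -0.2496 -0.0262] [-4.000e-04 -1.000e-04 -5.113e-01]
[ 0.458 -0.094  0.22 ] -> [-0.4567 -0.5478  0.0839] [-4.000e-04 -1.000e-04 -5.113e-01]
[ 0.458 -0.094  0.115] -> [-0.4567 -0.5478  0.1889] [-4.000e-04 -1.000e-04 -5.113e-01]
```

The rows are not in the units I measure in: shifts go in shares of 0.75 m and turns go in shares of 45 degrees. I convert before sending: -0.548 m / 0.75 = -0.7307, -0.25 m / 0.75 = -0.3333, -0.511 rad / 0.7854 = -0.6506.

Request:
jog_arm(
  commands=[
    [[0,-0.3733,-0.3333,-0.0347,0,0,-0.6506],[0,-0.3733,-0.3333,-0.0347,0,0,-0.6506],[0,-0.3733,-0.3333,-0.0347,0,0,-0.6506],[0,-0.3733,-0.3333,-0.0347,0,0,-0.6506],[0,-0.3733,-0.3333,-0.0347,0,0,-0.6506],[0,-0.3733,-0.3333,-0.0347,0,0,-0.6506],[0,-0.6093,-0.7307,0.112,0,0,-0.6506],[0,-0.6093,-0.7307,0.112,0,0,-0.6506],[0,-0.6093,-0.7307,0.112,0,0,-0.6506],[0,-0.6093,-0.7307,0.112,0,0,-0.6506]],
  ],
)

```text
clock: 1.55
tcp_pos: [0.4455, 0.0156, 0.2548]
orientation: [-0.139, 3.137, -0.0]
ft_force: [1.3, 0.4, 0.4]
width: 0.0
grip_force: 0.0
```

Request:
jog_arm(
  commands=[
    [[0,0,0,0,0,0,0]],
  ],
)

```text
clock: 1.68
tcp_pos: [0.4451, 0.0139, 0.2541]
orientation: [0.13, -3.137, 0.0]
ft_force: [-1.2, 0.6, 0.5]
width: -0.0
grip_force: 0.0
```

Run:
```python
from h import *
to(K(-.102,-.043,.22),K(-.102,-.043,.115),K(-.102,-.107,.115))
```

```text
tcp [0.4451 0.0139 0.2541] clock 1.68 F [-1.2  0.6  0.5] w -0.0
[ 0.458 -0.094  0.22 ] -> [-0.0043 -0.109   0.0341] [-0.0002 -0.0017 -0.0057]
[ 0.458 -0.094  0.115] -> [-0.0045 -0.1089  0.1391] [-0.0002 -0.0017 -0.0057]
[ 0.464 -0.158  0.115] -> [-0.0049 -0.1729  0.1391] [-0.0002 -0.0017 -0.0057]
```

In the tool's units: 0.139 m / 0.75 = 0.1853, -0.13 m / 0.75 = -0.1733, -0.006 rad / 0.7854 = -0.0076.

Request:
jog_arm(
  commands=[
    [[0,-0.0053,-0.1453,0.0453,0,0,-0.0076],[0,-0.0053,-0.1453,0.0453,0,0,-0.0076],[0,-0.0053,-0.1453,0.0453,0,0,-0.0076],[0,-0.0053,-0.1453,0.1067,0,0,-0.0076],[0,-0.0053,-0.1453,0.16,0,0,-0.0076],[0,-0.0053,-0.1453,0.1853,0,0,-0.0076],[0,-0.0053,-0.1453,0.1853,0,0,-0.0076],[0,-0.0053,-0.156,0.1853,0,0,-0.0076],[0,-0.0053,-0.1667,0.1853,0,0,-0.0076],[0,-0.0053,-0.1733,0.1853,0,0,-0.0076]],
  ],
)

```text
clock: 2.92
tcp_pos: [0.4611, -0.1116, 0.1163]
orientation: [-0.148, 3.138, -0.0]
ft_force: [0.1, 0.0, -0.1]
width: 0.0003
grip_force: 0.0
```

In the tool's units: -0.044 m / 0.75 = -0.0587, -0.04 m / 0.75 = -0.0533.

Request:
jog_arm(
  commands=[
    [[0,0,-0.0107,0,0,0,0],[0,0,-0.0213,0,0,0,0],[0,0,-0.032,0,0,0,0],[0,0,-0.0427,0,0,0,0],[0,0,-0.0533,0,0,0,0],[0,0,-0.0587,0,0,0,0],[0,0,-0.0587,0,0,0,0]],
  ],
)

```text
clock: 3.8
tcp_pos: [0.4651, -0.1558, 0.1161]
orientation: [-0.147, 3.138, -0.0]
ft_force: [-0.3, -0.1, -0.2]
width: -0.0
grip_force: 0.0
```

Run:
```python
from h import *
to(K(-.102,-.043,.115),K(-.09,0,.2),K(-.09,0,.137))
t=bot.camera("top");s=bot.camera("scene");Rd=[(0,8),(172,180)]
for c,b in((t,(330,200,390,260)),(s,(290,230,345,290))): print(blobs(c,Rd,b,120))
im=np.hstack([cv2.resize(c["pixels"][y:y+100,x:x+100],None,fx=4,fy=4) for c,x,y in((t,290,170),(s,270,190))]);cv2.imwrite("pics/c3.png",im)
```

```text
tcp [ 0.4651 -0.1558  0.1161] clock 3.8 F [-0.3 -0.1 -0.2] w -0.0
[ 0.458 -0.094  0.115] -> [0.0009 0.0618 0.0011] [-0.0002  0.0002  0.0053]
[ 0.467 -0.05   0.2  ] -> [-0.0114  0.1048 -0.0839] [-0.0002  0.0002  0.0053]
[ 0.467 -0.05   0.137] -> [-0.0114  0.1048 -0.0209] [-0.0002  0.0002  0.0053]
[]
[(np.int32(10), [317.2, 268.0], [316, 267, 4, 3])]
```

View pics/c3.png

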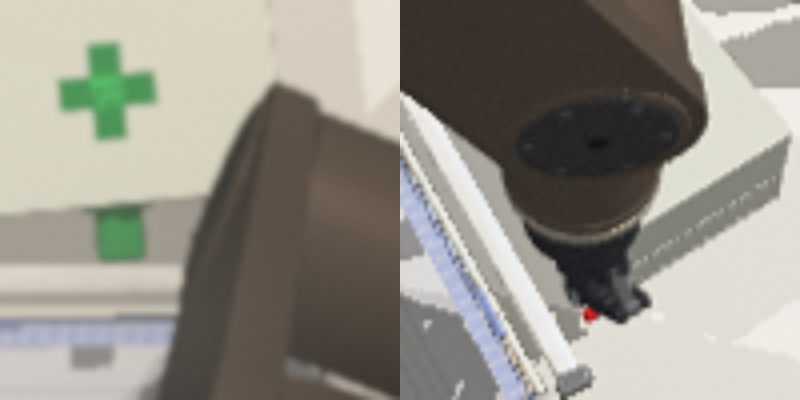

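The red peg now shows at scene (317,268) beside the fingers, so it has swung right and down. I'll move on to the tab.

In the tool's units: 0.105 m / 0.75 = 0.14, -0.05 m / 0.75 = -0.0667, 0.005 rad / 0.7854 = 0.0064.

Request:
jog_arm(
  commands=[
    [[0,0,0.008,0,0,0,0],[0,0,0.0107,-0.0667,0,0,0],[0.6,-0.0147,0.0667,-0.1133,0,0,0.0064],[0.6,-0.0147,0.14,-0.1133,0,0,0.0064],[0.6,-0.0147,0.14,-0.1133,0,0,0.0064],[0.6,-0.0147,0.14,-0.1133,0,0,0.0064]],
  ],
)

```text
clock: 4.65
tcp_pos: [0.466, -0.0495, 0.2011]
orientation: [-0.142, 3.138, -0.0]
ft_force: [0.5, 0.3, 0.2]
width: 0.0508
grip_force: 0.0
```

Run:
```python
from h import *
to(K(-.09,0,.2),K(-.09,0,.137))
t=bot.camera("top");s=bot.camera("scene");Rd=[(0,8),(172,180)]
a=[blobs(c,Rd,b,120) for c,b in((t,(330,200,390,260)),(s,(290,230,345,290)))];print(a)
for A in(.8,.9,1.,1.1,1.2):
    X=K(-.099,-.088-.043*np.sin(A),.022+.043*np.cos(A));print(A,proj(t,X).round(1),proj(s,X).round(1))
```

```text
tcp [ 0.466  -0.0495  0.2011] clock 4.65 F [0.5 0.3 0.2] w 0.0508
[ 0.467 -0.05   0.2  ] -> [-0.0005 -0.001   0.0011] [-0.0001  0.0001  0.0022]
[ 0.467 -0.05   0.137] -> [-0.0005 -0.001   0.0641] [-0.0001  0.0001  0.0022]
[[], [(np.int32(30), [320.1, 266.1], [316, 263, 9, 7])]]
0.8 [365.6 227.6] [318.1 264.9]
0.9 [366.5 227.5] [318.7 266.2]
1.0 [367.3 227.4] [319.2 267.4]
1.1 [367.9 227.3] [319.6 268.5]
1.2 [368.4 227.2] [320.  269.5]
```

Reading the peg gives roughly 0.85–0.9 rad, only just past 0.8, so I'll push it a bit further.

Run:
```python
from h import *
to(K(-.102,-.085,.18),K(-.102,-.085,.11),K(-.102,-.112,.11))
```

```text
tcp [ 0.4661 -0.0504  0.2009] clock 4.75 F [-0.4 -1.1 -1. ] w 0.051
[ 0.462 -0.136  0.18 ] -> [ 0.0115 -0.0851  0.0209] [-0.     -0.0002  0.0002]
[ 0.462 -0.136  0.11 ] -> [ 0.0115 -0.0851  0.0909] [-0.     -0.0002  0.0002]
[ 0.464 -0.163  0.11 ] -> [ 0.0115 -0.1121  0.0909] [-0.     -0.0002  0.0002]
```

In the tool's units: -0.113 m / 0.75 = -0.1507, -0.102 m / 0.75 = -0.136.

Request:
jog_arm(
  commands=[
    [[0,0.0153,-0.08,0.0267,0,0,0],[0,0.0153,-0.1133,0.0267,0,0,0],[0,0.0153,-0.1133,0.08,0,0,0],[0,0.0153,-0.1133,0.1213,0,0,0],[0,0.0153,-0.1133,0.1213,0,0,0],[0,0.0153,-0.1267,0.1213,0,0,0],[0,0.0153,-0.136,0.1213,0,0,0],[0,0.0153,-0.144,0.1213,0,0,0],[0,0.0153,-0.1507,0.1213,0,0,0],[0,0.0153,-0.1507,0.1213,0,0,0]],
  ],
)

```text
clock: 6.0
tcp_pos: [0.4648, -0.1639, 0.1103]
orientation: [-0.14, 3.138, -0.001]
ft_force: [0.2, 0.3, 0.7]
width: -0.0
grip_force: 0.0
```

In the tool's units: 0.112 m / 0.75 = 0.1493, -0.09 m / 0.75 = -0.12.

Request:
jog_arm(
  commands=[
    [[0,0,0.008,0,0,0,0],[0,0,0.008,-0.0667,0,0,0],[0.6,0,0.008,-0.12,0,0,0],[0.6,-0.0153,0.08,-0.12,0,0,0],[0.6,-0.0153,0.1493,-0.12,0,0,0],[0.6,-0.0153,0.1493,-0.12,0,0,0]],
  ],
)

```text
clock: 6.75
tcp_pos: [0.4652, -0.0477, 0.2001]
orientation: [0.146, -3.137, -0.001]
ft_force: [0.2, -0.9, 0.1]
width: 0.051
grip_force: 0.0
```

Run:
```python
from h import *
s=bot.camera("scene");print(blobs(s,[(0,8),(172,180)],(290,230,345,290),120))
def L(a): return K(.07-.16*np.cos(a)+.04*np.sin(a),0,.041+.16*np.sin(a)+.04*np.cos(a)+.054)
to(L(0)+[0,0,.06],*[L(a) for a in(0,.05,.1,.15,.2,.25,.3,.35,.4,.45)])
```

```text
[(np.int32(29), [321.1, 269.3], [317, 266, 9, 8])]
tcp [ 0.4657 -0.0491  0.2001] clock 6.8 F [ 0.4 -0.6  0.2] w 0.0515
[ 0.467 -0.05   0.195] -> [-0.0007 -0.0014  0.0051] [ 0.0001 -0.0002  0.004 ]
[ 0.467 -0.05   0.135] -> [-0.0007 -0.0015  0.0651] [ 0.0001 -0.0002  0.004 ]
[ 0.469 -0.05   0.143] -> [-0.0029 -0.0015  0.0572] [ 0.0001 -0.0002  0.004 ]
[ 0.471 -0.05   0.151] -> [-0.0055 -0.0015  0.0494] [ 0.0001 -0.0002  0.004 ]
[ 0.474 -0.05   0.158] -> [-0.0085 -0.0015  0.0417] [ 0.0001 -0.0002  0.004 ]
[ 0.478 -0.049  0.166] -> [-0.0118 -0.0015  0.0342] [ 0.0001 -0.0002  0.004 ]
[ 0.481 -0.049  0.173] -> [-0.0156 -0.0015  0.0268] [ 0.0001 -0.0002  0.004 ]
[ 0.485 -0.049  0.18 ] -> [-0.0197 -0.0015  0.0196] [ 0.0001 -0.0002  0.004 ]
[ 0.49  -0.048  0.187] -> [-0.0241 -0.0015  0.0127] [ 0.0001 -0.0002  0.004 ]
[ 0.495 -0.048  0.194] -> [-0.0289 -0.0016  0.006 ] [ 0.0001 -0.0002  0.004 ]
[ 0.5   -0.048  0.201] -> [-0.034  -0.0016 -0.0005] [ 0.0001 -0.0002  0.004 ]
```

In the tool's units: 0.067 m / 0.75 = 0.0893, -0.0015 m / 0.75 = -0.002, 0.004 rad / 0.7854 = 0.0051.

Request:
jog_arm(
  commands=[
    [[0.6,-0.0013,-0.002,0.0533,0,0,0.0051],[0.6,-0.0013,-0.002,0.0893,0,0,0.0051],[0.6,-0.0013,-0.002,0.0893,0,0,0.0051],[0,-0.0013,-0.002,0.0893,0,0,0.0051],[0,-0.0013,-0.002,0.0893,0,0,0.0051],[0,-0.0013,-0.002,0.0893,0,0,0.0051],[0,-0.0013,-0.002,0.0893,0,0,0.0051],[0,-0.0013,-0.002,0.0893,0,0,0.0051]],
  ],
)

```text
clock: 7.8
tcp_pos: [0.4676, -0.0523, 0.134]
orientation: [-0.134, 3.138, -0.0]
ft_force: [-2.1, 4.7, 10.1]
width: 0.0288
grip_force: 60.5
```

Run:
```python
from h import *
def L(a): return K(.07-.16*np.cos(a)+.04*np.sin(a),0,.041+.16*np.sin(a)+.04*np.cos(a)+.052)
to(*[L(a) for a in np.arange(0,1.5,.1)])
```

```text
tcp [ 0.4676 -0.0523  0.134 ] clock 7.8 F [-2.1  4.7 10.1] w 0.0288
[ 0.467 -0.05   0.133] -> [0.0009 0.0019 0.001 ] [-0.0003  0.0012 -0.0033]
[ 0.471 -0.05   0.149] -> [-0.0039  0.0019 -0.0148] [-0.0003  0.0012 -0.0033]
[ 0.478 -0.049  0.164] -> [-0.0103  0.002  -0.03  ] [-0.0003  0.0012 -0.0033]
[ 0.485 -0.049  0.178] -> [-0.0181  0.002  -0.0445] [-0.0003  0.0012 -0.0033]
[ 0.495 -0.048  0.192] -> [-0.0274  0.002  -0.0581] [-0.0003  0.0012 -0.0033]
[ 0.505 -0.047  0.205] -> [-0.038   0.002  -0.0708] [-0.0003  0.0012 -0.0033]
[ 0.517 -0.046  0.216] -> [-0.0497  0.0021 -0.0823] [-0.0003  0.0012 -0.0033]
[ 0.53  -0.045  0.227] -> [-0.0626  0.0021 -0.0926] [-0.0003  0.0012 -0.0033]
[ 0.543 -0.044  0.236] -> [-0.0765  0.0022 -0.1016] [-0.0003  0.0012 -0.0033]
[ 0.558 -0.042  0.243] -> [-0.0911  0.0022 -0.1091] [-0.0003  0.0012 -0.0033]
[ 0.573 -0.041  0.249] -> [-0.1065  0.0023 -0.1151] [-0.0003  0.0012 -0.0033]
[ 0.589 -0.04   0.254] -> [-0.1223  0.0023 -0.1196] [-0.0003  0.0012 -0.0033]
[ 0.605 -0.038  0.257] -> [-0.1386  0.0024 -0.1225] [-0.0003  0.0012 -0.0033]
[ 0.622 -0.037  0.258] -> [-0.155   0.0024 -0.1237] [-0.0003  0.0012 -0.0033]
[ 0.638 -0.035  0.257] -> [-0.1715  0.0025 -0.1233] [-0.0003  0.0012 -0.0033]
```

In the tool's units: -0.072 m / 0.75 = -0.096, -0.038 m / 0.75 = -0.0507.

Request:
jog_arm(
  commands=[
    [[0,-0.0027,0,-0.0107,0,0,0],[0,-0.0067,0,-0.0207,0,0,0],[0,-0.0107,0,-0.0307,0,0,0],[0,-0.0147,0,-0.0413,0,0,0],[0,-0.02,0,-0.0507,0,0,0],[0,-0.0253,0,-0.0607,0,0,0],[0,-0.0313,0,-0.07,0,0,0],[0,-0.0373,0,-0.0787,0,0,0],[0,-0.044,0,-0.0873,0,0,0],[0,-0.0513,0,-0.096,0,0,0]],
  ],
)

```text
clock: 9.05
tcp_pos: [0.5059, -0.0488, 0.2055]
orientation: [-0.134, 3.139, 0.0]
ft_force: [3.4, 6.7, -9.6]
width: 0.0289
grip_force: 59.9
```

Run:
```python
from h import *
def L(a): return K(.07-.16*np.cos(a)+.04*np.sin(a),0,.041+.16*np.sin(a)+.04*np.cos(a)+.053)
to(*[L(a) for a in np.arange(.5,1.6,.1)])
```

```text
tcp [ 0.5059 -0.0488  0.2055] clock 9.05 F [ 3.4  6.7 -9.6] w 0.0289
[ 0.505 -0.047  0.206] -> [ 0.0006  0.0018 -0.0004] [ 0.0003  0.0001 -0.0035]
[ 0.517 -0.046  0.217] -> [-0.0112  0.0019 -0.0119] [ 0.0003  0.0001 -0.0035]
[ 0.53  -0.045  0.228] -> [-0.024   0.0019 -0.0222] [ 0.0003  0.0001 -0.0035]
[ 0.543 -0.044  0.237] -> [-0.0379  0.002  -0.0312] [ 0.0003  0.0001 -0.0035]
[ 0.558 -0.042  0.244] -> [-0.0525  0.002  -0.0387] [ 0.0003  0.0001 -0.0035]
[ 0.573 -0.041  0.25 ] -> [-0.0679  0.0021 -0.0448] [ 0.0003  0.0001 -0.0035]
[ 0.589 -0.04   0.255] -> [-0.0837  0.0021 -0.0493] [ 0.0003  0.0001 -0.0035]
[ 0.605 -0.038  0.258] -> [-0.0999  0.0022 -0.0521] [ 0.0003  0.0001 -0.0035]
[ 0.622 -0.037  0.259] -> [-0.1164  0.0022 -0.0534] [ 0.0003  0.0001 -0.0035]
[ 0.638 -0.035  0.258] -> [-0.1329  0.0023 -0.053 ] [ 0.0003  0.0001 -0.0035]
[ 0.654 -0.034  0.256] -> [-0.1492  0.0024 -0.051 ] [ 0.0003  0.0001 -0.0035]
```

In the tool's units: -0.146 m / 0.75 = -0.1947, -0.053 m / 0.75 = -0.0707.

Request:
jog_arm(
  commands=[
    [[0,-0.016,0,-0.0167,0,0,0],[0,-0.0333,0,-0.0307,0,0,0],[0,-0.052,0,-0.0427,0,0,0],[0,-0.0707,0,-0.052,0,0,0],[0,-0.0913,0,-0.06,0,0,0],[0,-0.1127,0,-0.0653,0,0,0],[0,-0.134,0,-0.0693,0,0,0],[0,-0.156,0,-0.0707,0,0,0],[0,-0.178,0,-0.07,0,0,0],[0,-0.1947,0,-0.068,0,0,0]],
  ],
)

```text
clock: 10.3
tcp_pos: [0.6519, -0.0354, 0.2577]
orientation: [-0.134, 3.137, 0.002]
ft_force: [-3.0, 13.2, 10.5]
width: 0.0292
grip_force: 80.4
```

In the tool's units: 0.2 m / 0.75 = 0.2667, 0.15 m / 0.75 = 0.2.

Request:
jog_arm(
  commands=[
    [[0,-0.0053,0,0,0,0,0],[0.65,-0.0053,0,0,0,0,0],[0.65,-0.0053,0,0,0,0,0],[0.65,-0.0053,0,0,0,0,0],[0.65,-0.0053,0,-0.0533,0,0,0],[0.65,-0.0053,0,-0.12,0,0,0],[1,0.12,0,-0.12,0,0,0],[1,0.2,0,-0.12,0,0,0],[1,0.2667,0,-0.12,0,0,0],[1,0.2667,0,-0.12,0,0,0]],
  ],
)

```text
clock: 11.55
tcp_pos: [0.4483, -0.0537, 0.3462]
orientation: [0.133, -3.138, 0.0]
ft_force: [0.8, 0.4, 1.1]
width: 0.0856
grip_force: 0.0
```

Run:
```python
from h import *
to(C.tolist()+[.3])
t=bot.camera("top");s=bot.camera("scene")
B=[(100,125)];O=[(5,18)]
for c,b in((t,(255,140,372,235)),(s,(270,150,372,300))): print("B",blobs(c,B,b,110),"O",blobs(c,O,b,150))
im=np.hstack([cv2.resize(c["pixels"][y:y+140,x:x+130],None,fx=3,fy=3) for c,x,y in((t,250,130),(s,260,150))]);cv2.imwrite("pics/c4.png",im)
```

```text
tcp [ 0.4483 -0.0537  0.3462] clock 11.55 F [0.8 0.4 1.1] w 0.0856
[ 0.556 -0.042  0.3  ] -> [-0.1085  0.0021  0.0461] [ 0.     -0.0009 -0.004 ]
B [(np.int32(324), [335.9, 191.9], [326, 182, 20, 21])] O [(np.int32(319), [298.6, 197.8], [288, 188, 21, 21])]
B [(np.int32(304), [334.3, 223.7], [325, 214, 20, 20])] O [(np.int32(72), [362.8, 153.2], [356, 150, 13, 10]), (np.int32(251), [314.0, 200.6], [305, 191, 18, 19])]
```

View pics/c4.png

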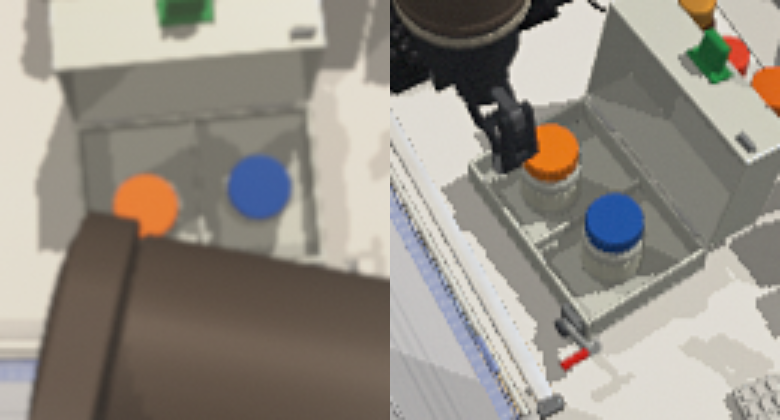

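The lid is right back. Top view: orange cap at (298.6,197.8) in the left cell, blue at (335.9,191.9) in the right, lever lying to the right.

Run:
```python
from h import *
t=bot.camera("top");s=bot.camera("scene")
for n,a,b in(("blue",(335.9,191.9),(334.3,223.7)),("orange",(298.6,197.8),(314,200.6))):
    x,r=tri(t,a,s,b);p=plane(t,a,.088);q=plane(s,b,.085);print(n,x.round(4),r,p.round(4),q.round(4))
    d=p[:2]-C;c_,s_=np.cos(YAW),np.sin(YAW);print(" kit",(d[0]*c_+d[1]*s_).round(4),(-d[0]*s_+d[1]*c_).round(4))
    to(np.array([p[0],p[1],.22]),np.array([p[0],p[1],.136]))
```

```text
blue [ 0.5603 -0.092   0.078 ] [0.00218902] [ 0.5583 -0.0908  0.088 ] [ 0.5598 -0.0956  0.085 ]
 kit -0.0022 -0.0483
tcp [ 0.4529 -0.0538  0.3466] clock 11.75 F [0.2 0.8 0.9] w 0.0855
[ 0.558 -0.091  0.22 ] -> [-0.1017 -0.0457  0.1268] [-0.0004  0.0016 -0.0036]
[ 0.558 -0.091  0.136] -> [-0.1015 -0.0456  0.2108] [-0.0004  0.0016 -0.0036]
orange [0.546  0.002  0.0762] [0.00334733] [0.5433 0.0026 0.088 ] [ 0.5458 -0.0035  0.085 ]
 kit -0.0088 0.0461
tcp [ 0.4529 -0.0538  0.3466] clock 11.75 F [0.2 0.8 0.9] w 0.0855
[0.543 0.003 0.22 ] -> [-0.0947  0.0487  0.1267] [-0.0004  0.0016 -0.0036]
[0.543 0.003 0.136] -> [-0.0945  0.0487  0.2107] [-0.0004  0.0016 -0.0036]
```

In the tool's units: 0.127 m / 0.75 = 0.1693, 0.12 m / 0.75 = 0.16, -0.0036 rad / 0.7854 = -0.0046.

Request:
jog_arm(
  commands=[
    [[1,-0.136,-0.0627,0.08,0,0,-0.0046],[1,-0.136,-0.0627,0.16,0,0,-0.0046],[1,-0.136,-0.0627,0.1693,0,0,-0.0046],[1,-0.136,-0.0627,0.1693,0,0,-0.0046]],
  ],
)

```text
clock: 12.25
tcp_pos: [0.5582, -0.0919, 0.215]
orientation: [0.139, -3.133, -0.002]
ft_force: [-1.4, 0.2, -0.1]
width: 0.0855
grip_force: 0.0
```

Run:
```python
from h import *
to(np.array([.559,-.0925,.136]))
```

```text
tcp [ 0.5582 -0.0919  0.215 ] clock 12.25 F [-1.4  0.2 -0.1] w 0.0855
[ 0.559 -0.092  0.136] -> [-0.0011 -0.0008  0.079 ] [ 0.0016 -0.0051  0.0002]
```

In the tool's units: 0.08 m / 0.75 = 0.1067, 0.07 m / 0.75 = 0.0933.

Request:
jog_arm(
  commands=[
    [[1,-0.0013,-0.0013,0.0533,0,0,0],[1,-0.0013,-0.0013,0.0933,0,0,0],[1,-0.0013,-0.0013,0.1067,0,0,0],[1,-0.0013,-0.0013,0.1067,0,0,0],[1,-0.0013,-0.0013,0.1067,0,0,0]],
  ],
)

```text
clock: 12.88
tcp_pos: [0.5594, -0.0928, 0.1405]
orientation: [-0.14, 3.137, -0.001]
ft_force: [0.6, 0.1, 0.0]
width: 0.0855
grip_force: 0.0
```

Request:
jog_arm(
  commands=[
    [[0,0,0,0,0,0,0],[0,0,0,0,0,0,0],[0,0,0,0,0,0,0],[0,0,0,0,0,0,0],[0,0,0,0,0,0,0]],
  ],
)

```text
clock: 13.5
tcp_pos: [0.559, -0.0929, 0.1401]
orientation: [-0.139, 3.137, -0.001]
ft_force: [-1.2, 0.6, 13.3]
width: 0.0516
grip_force: 61.2
```

In the tool's units: -0.035 m / 0.75 = -0.0467, -0.03 m / 0.75 = -0.04.

Request:
jog_arm(
  commands=[
    [[0,0,0,-0.0107,0,0,0],[0,0,0,-0.024,0,0,0],[0,0,0,-0.04,0,0,0],[0,0,0,-0.0467,0,0,0],[0,0,0,-0.0467,0,0,0],[0,0,0,-0.0467,0,0,0]],
  ],
)

```text
clock: 14.25
tcp_pos: [0.5583, -0.0926, 0.1739]
orientation: [0.139, -3.138, -0.0]
ft_force: [-0.4, -0.7, -2.0]
width: 0.0512
grip_force: 63.5
```

Request:
jog_arm(
  commands=[
    [[0,0,0,0,0,0,0],[0,0,0,0,0,0,0],[0,0,0,0,0,0,0],[0,0,0,0,0,0,0]],
  ],
)

```text
clock: 14.75
tcp_pos: [0.5585, -0.0927, 0.174]
orientation: [0.139, -3.138, -0.0]
ft_force: [-0.2, -0.5, -0.1]
width: 0.0513
grip_force: 63.5
```

Run:
```python
from h import *
F=[]
for i in range(8):
    bot.camera("top" if i%2 else "scene");st=bot.observe();F.append(np.r_[st["ft_force"],st["wrist_torque"]])
print(np.mean(F,0).round(3),np.std(F,0).round(2),st["joint_torque"])
s=bot.camera("scene");cv2.imwrite("pics/c5.png",cv2.resize(s["pixels"][150:290,260:400],None,fx=4,fy=4));to(np.array([.559,-.0925,.1405]))
```

```text
[-0.212 -0.168 -0.963  0.036  0.015 -0.002] [0.34 0.44 0.38 0.03 0.01 0.03] [-1.79048147e-03 -8.78111601e+01 -3.06835842e+01 -6.61543891e-04
 -5.15631818e-04  4.12758723e-06]
tcp [ 0.5585 -0.0927  0.1741] clock 15.2 F [ 0.3  0.4 -0.5] w 0.0509
[ 0.559 -0.092  0.14 ] -> [-0.0005  0.0001  0.0336] [0.     0.     0.0002]
```

View pics/c5.png

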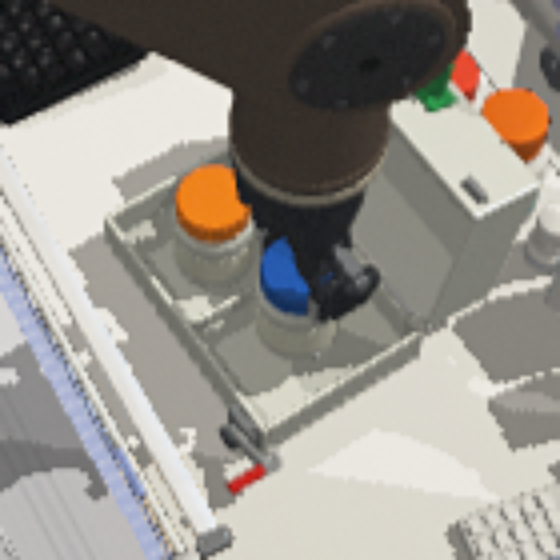

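The blue jar is clear of the floor: its bottom edge is about 6 px higher than before. It pulls with ≈1 N, so it is the light one. I'll put it back and lift the orange.

In the tool's units: 0.0345 m / 0.75 = 0.046, 0.032 m / 0.75 = 0.0427.

Request:
jog_arm(
  commands=[
    [[0,0,0,0.02,0,0,0],[0,0,0,0.036,0,0,0],[0,0,0,0.0427,0,0,0],[0,0,0,0.046,0,0,0],[0,0,0,0.046,0,0,0],[0,0,0,0.046,0,0,0]],
  ],
)

```text
clock: 15.95
tcp_pos: [0.5583, -0.0926, 0.1402]
orientation: [0.14, -3.138, -0.0]
ft_force: [-4.8, 1.7, 15.8]
width: 0.0513
grip_force: 65.4
```

In the tool's units: 0.094 m / 0.75 = 0.1253, -0.085 m / 0.75 = -0.1133.

Request:
jog_arm(
  commands=[
    [[1,0,0,0,0,0,0],[1,0,0,0,0,0,0],[1,0,0,0,0,0,0],[1,0,0,0,0,0,0],[1,0,0,-0.04,0,0,0],[1,0,0,-0.1067,0,0,0],[1,0.0107,0.0667,-0.1133,0,0,0],[1,0.0107,0.1253,-0.1133,0,0,0],[1,0.0107,0.1253,-0.1133,0,0,0],[1,0.0107,0.1253,-0.1133,0,0,0]],
  ],
)

```text
clock: 17.2
tcp_pos: [0.5423, 0.0002, 0.2246]
orientation: [-0.141, 3.138, -0.0]
ft_force: [0.1, 0.3, -0.2]
width: 0.0852
grip_force: 0.0
```

Run:
```python
from h import *
F=[]
for i in range(6):
    c=bot.camera("scene");st=bot.observe();F.append(st["ft_force"])
print("empty",np.mean(F,0).round(3))
print(blobs(c,[(100,125)],(270,150,372,300),110))
to(np.array([.5445,.001,.138]))
```

```text
empty [ 0.16  -0.143 -0.288]
[(np.int32(304), [334.2, 223.8], [325, 214, 20, 20])]
tcp [ 5.423e-01 -4.000e-04  2.244e-01] clock 17.5 F [ 0.5  0.3 -0.4] w 0.0854
[0.544 0.001 0.138] -> [-0.0024  0.0012  0.0864] [-0.     -0.0002 -0.0007]
```

The blue cap is back at scene (334.2,223.8), where it started.

In the tool's units: 0.086 m / 0.75 = 0.1147, 0.001 m / 0.75 = 0.0013.

Request:
jog_arm(
  commands=[
    [[1,-0.0027,0.0013,0.0667,0,0,0],[1,-0.0027,0.0013,0.104,0,0,0],[1,-0.0027,0.0013,0.1147,0,0,0],[1,-0.0027,0.0013,0.1147,0,0,0],[0,-0.0027,0.0013,0.1147,0,0,0],[0,-0.0027,0.0013,0.1147,0,0,0],[0,-0.0027,0.0013,0.1147,0,0,0],[0,-0.0027,0.0013,0.1147,0,0,0],[0,-0.0027,0.0013,0.1147,0,0,0]],
  ],
)

```text
clock: 18.62
tcp_pos: [0.5448, 0.0014, 0.14]
orientation: [-0.139, 3.136, -0.0]
ft_force: [-2.0, 0.5, 11.8]
width: 0.0515
grip_force: 60.3
```

In the tool's units: -0.035 m / 0.75 = -0.0467, -0.03 m / 0.75 = -0.04.

Request:
jog_arm(
  commands=[
    [[0,0,0,-0.0107,0,0,0],[0,0,0,-0.024,0,0,0],[0,0,0,-0.04,0,0,0],[0,0,0,-0.0467,0,0,0],[0,0,0,-0.0467,0,0,0],[0,0,0,-0.0467,0,0,0],[0,0,0,-0.0467,0,0,0],[0,0,0,-0.0467,0,0,0]],
  ],
)

```text
clock: 19.62
tcp_pos: [0.544, 0.0014, 0.1733]
orientation: [0.139, -3.138, -0.0]
ft_force: [-0.3, 0.0, -4.0]
width: 0.0515
grip_force: 63.1
```

Run:
```python
from h import *
F=[]
for i in range(10):
    s=bot.camera("scene");F.append(bot.observe()["ft_force"])
print(np.mean(F,0).round(3));to()
print(blobs(s,[(100,125)],(270,150,372,300),110))
```

```text
[-0.1    0.226 -3.114]
tcp [0.5441 0.0014 0.1736] clock 20.12 F [-0.2  0.2 -2.6] w 0.0512
[(np.int32(304), [334.2, 223.8], [325, 214, 20, 20])]
```

Orange pulls with 2.8 N, so it is the full jar. I'll raise it and hold.

In the tool's units: -0.155 m / 0.75 = -0.2067, -0.15 m / 0.75 = -0.2.

Request:
jog_arm(
  commands=[
    [[0,0,0,-0.02,0,0,0],[0,0,0,-0.0533,0,0,0],[0,0,0,-0.0933,0,0,0],[0,0,0,-0.1333,0,0,0],[0,0,0,-0.1733,0,0,0],[0,0,0,-0.2,0,0,0],[0,0,0,-0.2067,0,0,0],[0,0,0,-0.2067,0,0,0],[0,0,0,-0.2067,0,0,0],[0,0,0,-0.2067,0,0,0]],
  ],
)

```text
clock: 21.38
tcp_pos: [0.5438, 0.0014, 0.3278]
orientation: [0.139, -3.137, -0.0]
ft_force: [-0.3, 0.0, -2.5]
width: 0.0515
grip_force: 63.5
```

Request:
jog_arm(
  commands=[
    [[0,0,0,0,0,0,0],[0,0,0,0,0,0,0],[0,0,0,0,0,0,0],[0,0,0,0,0,0,0],[0,0,0,0,0,0,0],[0,0,0,0,0,0,0]],
  ],
)

```text
clock: 22.12
tcp_pos: [0.5441, 0.0014, 0.3286]
orientation: [-0.139, 3.138, -0.0]
ft_force: [-0.9, 0.6, -3.5]
width: 0.0513
grip_force: 63.5
```

Run:
```python
from h import *
to();s=bot.camera("scene");print(blobs(s,[(100,125)],(270,150,372,300),110),blobs(s,[(5,18)],(250,100,350,260),150))
cv2.imwrite("pics/c6.png",cv2.resize(s["pixels"][110:290,240:430],None,fx=3,fy=3))
```

```text
tcp [0.5441 0.0014 0.3286] clock 22.12 F [-0.9  0.6 -3.5] w 0.0513
[(np.int32(299), [334.2, 223.9], [325, 215, 19, 19])] [(np.int32(211), [308.1, 163.4], [301, 152, 14, 22]), (np.int32(8), [319.1, 160.8], [318, 159, 3, 4])]
```

View pics/c6.png

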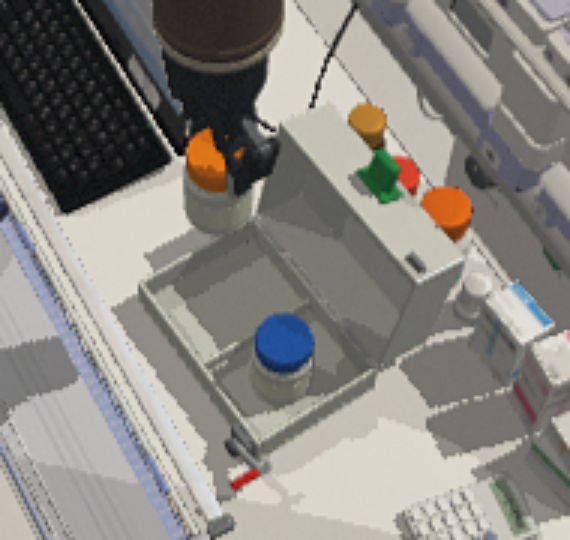

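The orange jar hangs upright with its cap at scene (308,163). The blue one stands in the kit at (334,224), the lid is open and the surrounding things are untouched.

```bash
python3 -c "
from station import bot
print(bot.job_done())"
```

```text
the job is handed in; nothing more can be done
None
```

The job is handed in at about 22 s: the arm holds the heavier orange jar (about 2.8 N against 0.7 N for blue) upright, base about 19 cm above the worktop, the blue jar is back standing in the kit and the lid is fully open.

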